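# Count coin cells through the gate of a counting tray

## Robot

A 6-joint arm with a two-finger parallel gripper is mounted at the origin on the work surface. World frame = base frame: x ahead of the robot, y to its left, z up, the work surface at z = 0. Lengths are in m, angles in degrees, forces in N, time in s.
With the tool pointing down it reaches from about 0.35 to 0.775 m from the base axis. Payload 7.3 kg.
Tool frame: the origin (TCP) lies at the very end of the fingers, on their centre line; the grasp point (between the pads) lies bot.pinch_z behind it (bot.pinch_z is the distance from the TCP to the grasp point, in m); z points along the fingers, y is the direction in which the jaws open and shut (so a half turn about z gives the same grasp; the last joint's range is limited). The gripper opens to 92 mm and grips with 3 to 60 N. Pads are 19 mm wide; open, the fingers measure 130 mm over their backs; the gripper's body (75 mm by 190 mm) begins 47 mm behind the grasp point.
Start: joints at [64.973, 19.595, 87.324, -0, 73.075, -8.365], TCP at [0.151, 0.503, 0.227] pointing down, gripper open.
Joint ranges: [-145.02, 145.02], [-44.19, 115.74], [2.07, 154.8], [-57.11, 237.11], [16.16, 152.29], [-177.93, 177.93]. Speed limits (degrees/s): [147.25, 147.25, 180, 180, 180, 180].

## Interface

Orientations are given as [roll, pitch, yaw] about the fixed x, y, z axes, in that order (R = Rz(yaw) Ry(pitch) Rx(roll)).
In Python, from plant import bot, imaging, models gives the robot as it stands. The module is installed in compiled form; this text tells all that it offers.
- The arm moves only by the shell command python3 -m inch 'ROWS' [FORCE]. ROWS is JSON, a list of rows, each a list of 3 entries, a list of its own where there are three numbers: the shift along the tool's x, y, z in units of 40 mm (1.0 is 40 mm), then the turn, a rotation vector about the tool's x, y, z in units of 8 degrees (1.0 is 8 degrees), then the closure, from -1 (fully open) to 1 (shut). A call has 1 to 12 rows; each row shifts and turns the commanded pose from where the row before left it, along the tool's axes as they then stand; what a row does not reach is not made up. A row lasts 1/10 s, in which the tool goes at most 50 mm and 8.59 degrees, less where a joint would pass 70% of its speed; a pose out of reach is approached as far as the arm can. A call is refused whole if a number of a shift passes 1 or a number of a turn 1, either way. A call with a gripper value outside its range is refused whole. The fingers move at their own pace and stop on an object; FORCE is the grip in N (left out, the last holds). Time passes only in rows, so rows that do not move let the fingers close. It gives the time, the measured TCP pose, the force and the opening at its end, in the units of the state.
- bot.get_state(): the state, without advancing time (a new reading comes with each control period).
- imaging.snapshot(name): name is "side" or "top" or "wrist"; returns the picture (480x640x3 uint8, red, green, blue); there is no depth.
- imaging.get_calibration(name): a dict with "fx", "fy", "cx", "cy" (pixels), "R" (3x3) and "t" (3): a world point X has camera coordinates R X + t. Camera axes: x right, y down, z forward; pixel columns grow to the right and rows downward; lengths in m; the calibration is good to about 2 mm. A picture is of the moment at which its call begins: read the wrist's pose just before it. get_calibration takes no time and is no camera call; for the wrist camera it gives the pose at the moment of the call.
- bot.hand_in(): hands the job in, once; it reports no verdict.
Trained networks look in the newest picture that a camera, given by its name, has taken for a name from the list of things; names that differ only in an ending like _2 or _b are one class to them, and where a whole thing is asked for, a point or a joint stands for the part that bears it (a point fixed in the world has none). Each returns a list of dicts, best first, with "score" (0 to 1); they miss things now and then, are a little off and sometimes report something else, mostly with a low value. They report only what shows in the picture. A call takes as long as a camera call. They do not tell look-alikes from the thing itself.
- models.silhouettes(camera, label): "region" (480x640 bool, what is visible of it) and "centre" ([column, row] in pixels, amid what is visible of it).
- models.place_of(camera, label): "centre" ([column, row] in pixels: a listed point, or the origin of a listed thing).
The state is a dict: "clock": time; "joints": joint angles; "joint_vel": joint speeds; "tau": joint torques, N m; "position": TCP position; "eef_rot": TCP orientation; "wrist_force": force on the tool from outside, world axes, zero at the start; "wrist_torque": the same for the moment, N m; "opening": finger opening in m.
Only numpy, scipy, OpenCV 4.12 (cv2) and the standard library are available. Lean on these libraries where they do the work, as an engineer would, in place of code of your own. Each camera call takes 0.05 s, during which the arm holds its last target.

## Task

With the fingertips, slide the three flat coin cells that lie on the counting tray through its gate, one at a time and never two in the gate together, so that each drops through the slot behind the gate into the catch pan. Only push them along the deck: do not pick them up. Leave the two standing cylindrical cells standing where they are.

Things in the scene. Friction and masses are not known exactly. Their poses are not given: they have to be found in the camera images.
- tray: counting tray, fixed: dark flat deck 310 x 270 mm on feet, its top 50 mm above the bench, edged with aluminium rails 14 mm high, 5 mm thick. Origin at bench height on the centre line, 135 mm ahead of the rear edge; x runs level from the rear through gate to slot, y left, z up. Tray coordinates, mm: inner rail faces at rear x = -130, sides y = +-130; a 30 mm high counter box outside the rails at (130, 95)
- gate (a point): centre of the gate's entrance on the deck: tray (90, 0, 50) mm. Two straight rails converge to it, inner faces from (-12, +-130) to (90, +-18). The gate is a straight channel 36 mm wide (y = +-18), 30 mm long (x = 90 to 120), open on top, cheeks 14 mm high, a light-barrier head 24 mm high outside each cheek. A cell driven along a rail may stick; pushed straight at the gate it runs freely
- slot (a point): centre of the slot's open top at deck height: tray (142.5, 0, 50) mm. The deck ends at tray x = 120; the slot runs from there to a stop plate at x = 165, between the same cheeks. A cell pushed until its centre is past x = 120 tips and drops
- pan (a point): centre of the inner floor of the steel catch pan under the slot: tray (146, 0, 4) mm; the pan spans tray x = 102 to 190 and y = +-49, walls 24 mm high
- coin_a: loose thick coin cell, a flat bare-steel disc 24.5 mm in diameter and 7.7 mm thick, 10 to 15 g, lying flat on the deck of the tray; origin: centre of its underside, z up along its axis. It slides easily (friction about 0.25). The three are alike; a straight push from where it starts to the gate is clear of the standing cells.
- coin_b: loose thick coin cell, a flat bare-steel disc 24.5 mm in diameter and 7.7 mm thick, 10 to 15 g, lying flat on the deck of the tray; origin: centre of its underside, z up along its axis. It slides easily (friction about 0.25). The three are alike; a straight push from where it starts to the gate is clear of the standing cells.
- coin_c: loose thick coin cell, a flat bare-steel disc 24.5 mm in diameter and 7.7 mm thick, 10 to 15 g, lying flat on the deck of the tray; origin: centre of its underside, z up along its axis. It slides easily (friction about 0.25). The three are alike; a straight push from where it starts to the gate is clear of the standing cells.
- cyl_a: loose short cylindrical cell standing upright on the deck of the tray, 17 mm in diameter and 34.5 mm tall, about 17 g, grey sleeve with a steel top; origin: centre of its underside. It stays where it is; it is easily tipped.
- cyl_b: loose short cylindrical cell standing upright on the deck of the tray, 17 mm in diameter and 34.5 mm tall, about 17 g, grey sleeve with a steel top; origin: centre of its underside. It stays where it is; it is easily tipped.
Things that resemble listed ones, but are neither listed nor needed, are in the scene too. What is shaped like the coin_a but blue or green is not meant.

How it is judged:
By the outcome, as a careful person would: the job done as asked, in the order asked, and still so for the second after the job is handed in, with the robot touching nothing.
It also fails if it takes over 72 s, if anything falls off the work surface, if the arm or the gripper's body presses on something with over 40 N, if the wrist force passes 120 N, or if a joint passes its speed limit or range.

## Working session

There is one attempt and no reset: what is moved stays moved. The work goes in short steps, Python scripts to look and compute and a shell command to move; the robot and the scene stay as the last step left them, time stands still between calls to the robot, and variables do not carry over. Pictures are saved under pics/ and viewed, and the job is handed in when it is done.

```bash
mkdir -p pics; python3 - <<'E'
from plant import bot, imaging, models
import cv2
s=bot.get_state(); print(s, bot.pinch_z)
for n in("top","side"):
    im=imaging.snapshot(n); cv2.imwrite(f"pics/{n}0.png",im[:,:,::-1])
    c=imaging.get_calibration(n); print(n,c)
    for l in("coin_a","cyl_a","gate","slot","pan","tray"):
        for d in models.place_of(n,l)[:8]: print(l,round(d["score"],2),d["centre"])
E
```

```text
{'clock': 0.0, 'joints': array([ 6.49751005e+01,  1.96365435e+01,  8.73756420e+01,  1.37304817e-03,
        7.30749783e+01, -8.36375820e+00]), 'joint_vel': array([ 0.00763878,  0.02409788,  0.00359107,  0.02828382, -0.00429419,
       -0.00371731]), 'tau': array([-2.35268431e-03, -4.31223428e+01, -2.44216847e+01,  7.15437136e-02,
        5.58045530e-02, -1.49322241e-04]), 'position': array([0.15031333, 0.50260931, 0.22605367]), 'eef_rot': array([-1.79913954e+02, -1.39776067e-02,  1.63338448e+02]), 'wrist_force': array([-0.1175552 , -0.18306752, -0.40361943]), 'wrist_torque': array([ 0.0134994 , -0.02244479,  0.02366385]), 'opening': 0.09187087809967083} 0.0188
top {'fx': 563.4250900841673, 'fy': 563.4250900841673, 'cx': 314.4454186881658, 'cy': 241.57533265121123, 'R': array([[ 0.02783997, -0.99944572, -0.01825332],
       [-0.99658136, -0.02632998, -0.07830913],
       [ 0.07778512,  0.02037105, -0.99676201]]), 't': array([0.01103978, 0.5877108 , 0.7264921 ])}
coin_a 0.86 [413.4, 342.6]
coin_a 0.72 [225.4, 311.8]
coin_a 0.58 [335.3, 342.7]
coin_a 0.52 [325.5, 285.6]
coin_a 0.48 [235.7, 269.0]
cyl_a 0.74 [376.8, 335.7]
cyl_a 0.7 [428.2, 294.6]
gate 0.78 [378.6, 224.5]
slot 0.64 [385.3, 185.8]
slot 0.26 [382.9, 188.3]
slot 0.19 [381.0, 223.0]
pan 0.96 [381.1, 186.5]
tray 0.79 [374.8, 294.2]
side {'fx': 566.5878754161723, 'fy': 566.5878754161723, 'cx': 321.4880656791117, 'cy': 239.58700772469544, 'R': array([[ 0.97253793, -0.23240506, -0.01256457],
       [-0.1653584 , -0.65196313, -0.74000046],
       [ 0.16378821,  0.72175617, -0.672489  ]]), 't': array([-0.553809  ,  0.18023982,  0.56931917])}
coin_a 0.67 [278.1, 282.1]
coin_a 0.64 [235.6, 380.6]
coin_a 0.56 [217.9, 299.3]
coin_a 0.51 [237.9, 239.0]
cyl_a 0.93 [237.2, 334.6]
cyl_a 0.63 [298.6, 381.4]
gate 0.74 [368.9, 318.3]
slot 0.86 [418.9, 308.8]
slot 0.38 [276.7, 280.0]
tray 0.57 [290.4, 360.3]
```

View pics/top0.png

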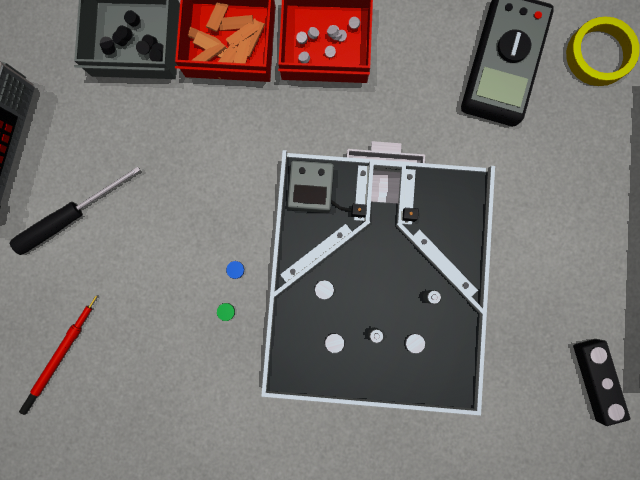

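View pics/side0.png

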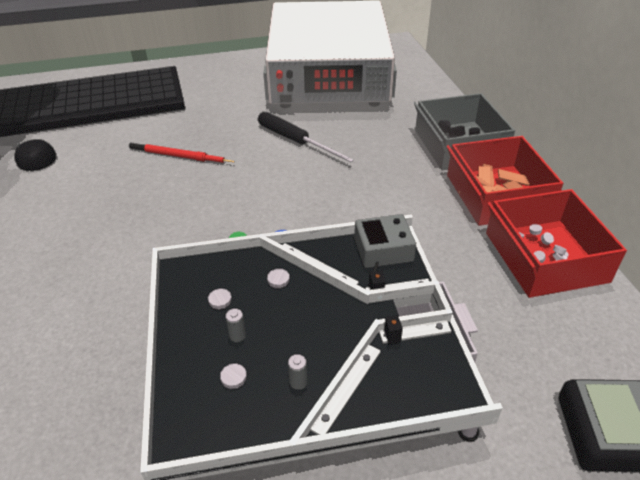

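The top view shows the tray with its gate at about (383,222). The coins are at (324,290), (334,343) and (415,343), and the standing cells are at (434,297) and (376,336). The blue and green discs lie off the tray. Next I fit the tray pose.

```bash
cat > h.py <<'E'
import numpy as np, cv2
from plant import bot, imaging, models
def ray(n,px,z,c=None):
    c=c or imaging.get_calibration(n)
    R=c["R"];t=c["t"];o=-R.T@t
    d=R.T@np.array([(px[0]-c["cx"])/c["fx"],(px[1]-c["cy"])/c["fy"],1])
    return o+d*(z-o[2])/d[2]
def proj(n,X):
    c=imaging.get_calibration(n); X=np.atleast_2d(X)@c["R"].T+c["t"]
    return np.c_[X[:,0]/X[:,2]*c["fx"]+c["cx"],X[:,1]/X[:,2]*c["fy"]+c["cy"]]
E
python3 - <<'E'
from h import *
im=cv2.imread("pics/top0.png"); 
cv2.imwrite("pics/top0z.png",cv2.resize(im[140:420,255:500],None,fx=2.1,fy=2.1,interpolation=cv2.INTER_CUBIC))
C=[((175,135),(284,152)),((175,-135),(494,167)),((-135,-135),(480,413)),((-135,135),(263,396))]
for z in (.064,):
    T=np.array([a for a,_ in C])/1000.; W=np.array([ray("top",p,z)[:2] for _,p in C])
    a=T-T.mean(0);b=W-W.mean(0)
    th=np.arctan2((a[:,0]*b[:,1]-a[:,1]*b[:,0]).sum(),(a*b).sum())
    R=np.array([[np.cos(th),-np.sin(th)],[np.sin(th),np.cos(th)]])
    o=W.mean(0)-R@T.mean(0); print(np.degrees(th),o,(T@R.T+o-W)*1000)
for n,l,z in(("top","coin_a",.05),("side","coin_a",.05),("top","cyl_a",.05),("side","cyl_a",.05),("top","gate",.05),("side","gate",.05),("top","slot",.05),("side","slot",.05),("top","pan",.004)):
    imaging.snapshot(n)
    for d in models.place_of(n,l)[:6]:
        w=ray(n,d["centre"],z)[:2]; print(n,l,round(d["score"],2),w.round(4),((w-o)@R*1000).round(1))
# threshold coins
g=cv2.cvtColor(im,cv2.COLOR_BGR2GRAY); nn,_,st,ce=cv2.connectedComponentsWithStats((g>150).astype(np.uint8))
for i in range(1,nn):
    if 50<st[i,4]<600 and 260<ce[i,0]<490 and ce[i,1]>230:
        w=ray("top",ce[i],.0577)[:2]; print(ce[i],st[i,4],w,((w-o)@R*1000).round(1))
E
```

```text
-2.877483643593639 [ 0.51818901 -0.05590243] [[ 2.25156587  1.99816885]
 [ 1.70894924 -1.46157103]
 [-2.72662334 -1.98061987]
 [-1.23389177  1.44402205]]
top coin_a 0.68 [ 0.4643 -0.0967] [-51.8 -43.4]
top coin_a 0.57 [0.543  0.1299] [ 15.5 186.8]
top coin_a 0.54 [ 0.4575 -0.0039] [-63.2  48.9]
side coin_a 0.79 [ 0.4607 -0.0975] [-55.3 -44.4]
side coin_a 0.69 [0.5264 0.0176] [ 4.5 73.8]
side coin_a 0.58 [0.4539 0.0039] [-67.2  56.5]
side coin_a 0.38 [0.4913 0.0964] [-34.5 150.7]
top cyl_a 0.69 [ 0.5177 -0.1203] [  2.7 -64.3]
top cyl_a 0.68 [ 0.4699 -0.0516] [-48.4   1.9]
side cyl_a 0.92 [ 0.4697 -0.0452] [-48.9   8.3]
side cyl_a 0.81 [ 0.5186 -0.122 ] [  3.7 -66. ]
side gate 0.91 [ 0.6074 -0.0564] [89.2  4. ]
top slot 0.57 [ 0.6609 -0.0624] [142.9   0.7]
side slot 0.56 [ 0.659  -0.0591] [140.7   3.9]
top pan 0.84 [ 0.666  -0.0642] [148.   -0.8]
[323.96691176 289.40808824] 272 [0.52437495 0.01259321] [ 2.7 68.7]
[434.         296.71052632] 114 [ 0.51910891 -0.12560856] [  4.4 -69.6]
[376.34166667 335.80833333] 120 [ 0.46842974 -0.05437576] [-49.8  -1. ]
[334.16845878 342.86379928] 279 [ 0.45814558 -0.00192388] [-62.7  50.9]
[415.14748201 343.25539568] 278 [ 0.46065743 -0.10284359] [-55.1 -49.8]
```

View pics/top0z.png

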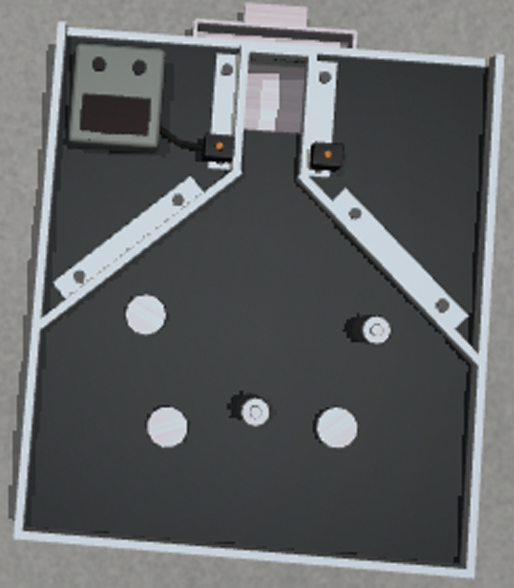

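```bash
python3 - <<'E'
from h import *
from scipy.optimize import least_squares
im=cv2.imread("pics/top0.png")
P=[((-12,130),(40,330)),((-12,-130),(477,363)),((90,18),(241,173)),((90,-18),(300,178)),((-130,130),(25,530)),((-130,-130),(463,567)),
 ((175,135),(62,25)),((175,-135),(503,57)),((-135,-135),(472,574)),((-135,135),(15,537))]
T=np.array([p[0] for p in P])/1000.; U=np.array([p[1] for p in P])/2.1+[255,140]
def w(p,T,z):
    c,s=np.cos(p[2]),np.sin(p[2]); return np.c_[T@np.array([[c,s],[-s,c]])+p[:2],np.full(len(T),z)]
for z in(.064,.056):
    r=least_squares(lambda p:(proj("top",w(p,T,z))-U).ravel(),[.518,-.056,-.05]); print(z,r.x,np.degrees(r.x[2]),r.cost); print(r.fun.reshape(-1,2).round(1).tolist())
    if z==.064: p=r.x
big=cv2.resize(im[140:420,255:500],None,fx=2.1,fy=2.1,interpolation=cv2.INTER_CUBIC)
np.save("tray.npy",p)
def dr(pts,z,col,img=big,n="top",off=(255,140),s=2.1):
    q=(proj(n,w(p,np.array(pts)/1000.,z))-off)*s
    cv2.polylines(img,[np.round(q).astype(int)],False,col,1)
lines=[[(-130,130),(-12,130),(90,18),(120,18),(165,18),(165,-18),(120,-18),(90,-18),(-12,-130),(-130,-130),(-130,130)],[(120,18),(120,-18)]]
for l in lines: dr(l,.064,(0,0,255)); dr(l,.05,(0,255,0))
cv2.imwrite("pics/ov.png",big)
s=cv2.imread("pics/side0.png")
for l in lines: dr(l,.064,(0,0,255),s,"side",(0,0),1); dr(l,.05,(0,255,0),s,"side",(0,0),1)
cv2.imwrite("pics/ovs.png",s)
E
```

```text
0.064 [ 0.51879513 -0.05556018 -0.05274266] -3.0219315641663216 12.275426035826285
[[-0.2, -0.5], [0.6, 0.8], [-0.4, 0.4], [0.1, 0.2], [-1.2, 0.0], [1.7, 0.6], [-1.9, -2.4], [0.7, -1.6], [1.3, 1.7], [-0.9, 0.5]]
0.056 [ 0.51856261 -0.05634373 -0.05274265] -3.0219312465843213 4.495653066566385
[[1.0, -0.4], [-0.6, 0.7], [-0.3, 1.2], [-0.1, 1.1], [0.1, -1.0], [0.6, -0.7], [-0.9, -0.7], [-0.6, -0.1], [0.1, 0.5], [0.5, -0.6]]
```

View pics/ov.png

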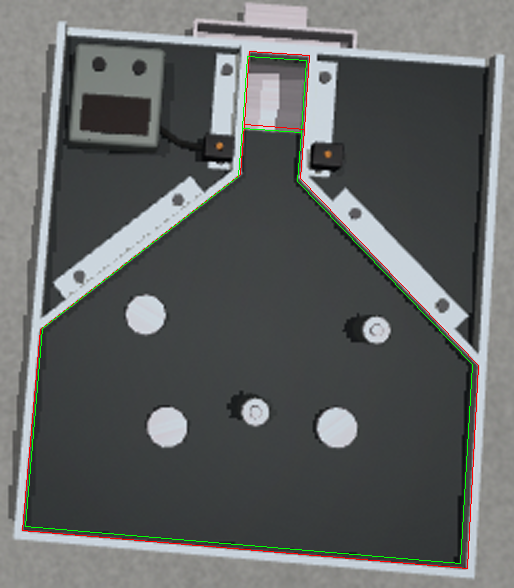

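View pics/ovs.png

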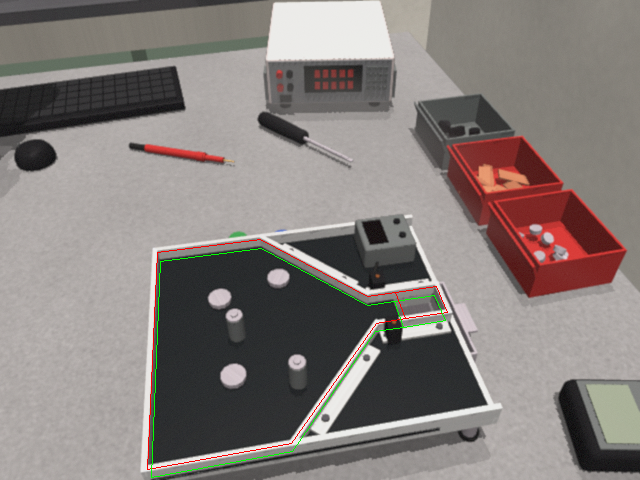

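The overlay fits the rails to about 1 px in the top view. The side view is 2–3 mm off, which is within calibration. I'll use this pose.

```bash
cat >> h.py <<'E'
O=np.array([.5187,-.0558]); TH=np.radians(-3.0)
Rt=np.array([[np.cos(TH),-np.sin(TH)],[np.sin(TH),np.cos(TH)]])
def t2w(p): return Rt@(np.array(p)/1000.)+O
def w2t(p): return (np.array(p)[:2]-O)@Rt*1000
def plan(txy,z,phi=None):
    """target tray xy (mm), z (m), phi tray push direction (tool +y)"""
    s=bot.get_state(); yaw=s["eef_rot"][2]; cur=yaw-90
    print("clock %.2f"%s["clock"],"tray pos",w2t(s["position"]).round(1),"z %.4f"%s["position"][2],"tool y dir tray %.1f"%((cur+3+180)%360-180),"rot",s["eef_rot"].round(1),"F",s["wrist_force"].round(1),"open %.4f"%s["opening"])
    ph=cur if phi is None else phi-3
    dz=-(((ph-cur)+180)%360-180)
    y=np.array([np.cos(np.radians(ph)),np.sin(np.radians(ph))]); x=np.array([-y[1],y[0]])
    d=t2w(txy)-s["position"][:2]
    print("turn z units total %.2f"%(dz/8),"then shift units x %.2f y %.2f z %.2f"%(d@x/.04,d@y/.04,(s["position"][2]-z)/.04))
def coins(n="top",save=None):
    im=imaging.snapshot(n)[:,:,::-1].copy()
    if save: cv2.imwrite(save,im)
    g=cv2.cvtColor(im,cv2.COLOR_BGR2GRAY); nn,_,st,ce=cv2.connectedComponentsWithStats((g>150).astype(np.uint8))
    for i in range(1,nn):
        if 80<st[i,4]<600 and 260<ce[i,0]<490 and ce[i,1]>170:
            print("blob",ce[i].round(1),st[i,4],"tray@coin top",w2t(ray(n,ce[i],.0577)).round(1),"@cyl top",w2t(ray(n,ce[i],.0845)).round(1))
E
python3 - <<'E'
from h import *
coins()
a=np.array([-55,-49.5]);u=np.array([66,0])-a; print(np.degrees(np.arctan2(u[1],u[0]))); u=u/np.linalg.norm(u)
t=a-41*u; print(t); plan(t,.12,22.2)
s=bot.get_state()
E
```

```text
blob [361.  185.5] 326 tray@coin top [137.7  31.9] @cyl top [132.7  33.3]
blob [324.  289.4] 272 tray@coin top [ 2.1 68.6] @cyl top [ 2.3 68.6]
blob [434.  296.7] 114 tray@coin top [  4.1 -69.7] @cyl top [  4.2 -64.5]
blob [376.3 335.8] 120 tray@coin top [-50.3  -1.2] @cyl top [-48.1   1.4]
blob [334.2 342.9] 279 tray@coin top [-63.3  50.6] @cyl top [-60.7  51.3]
blob [415.1 343.3] 278 tray@coin top [-55.5 -50. ] @cyl top [-53.2 -45.6]
22.249023657212366
[-92.9474252  -65.02394667]
clock 1.65 tray pos [-396.9  538.7] z 0.2267 tool y dir tray 76.3 rot [180.    0.  163.3] F [-0.2  1.  -0.1] open 0.0917
turn z units total 6.77 then shift units x -16.85 y 1.33 z 2.67
```

```bash
python3 -m inch '[[[0,0,0],[0,0,1],1],[[0,0,0],[0,0,1],1],[[0,0,0],[0,0,1],1],[[0,0,0],[0,0,1],1],[[0,0,0],[0,0,1],1],[[0,0,0],[0,0,1],1],[[0,0,0],[0,0,0.77],1],[[-0.7,0.7,0],[0,0,0],1],[[-0.7,0.7,0],[0,0,0],1],[[-0.7,0.7,0],[0,0,0],1],[[-0.9,0.4,0],[0,0,0],1],[[-0.9,0.4,0],[0,0,0],1]]' 20; python3 - <<'E'
from h import *
plan((-93,-65),.12,22.2)
E
```

```text
clock: 2.85
position: [0.3124, 0.3927, 0.2266]
eef_rot: [180.0, -0.0, 109.2]
wrist_force: [0.3, 0.6, 1.1]
opening: 0.002
clock 2.85 tray pos [-229.5  437.1] z 0.2266 tool y dir tray 22.2 rot [180.   -0.  109.2] F [0.3 0.6 1.1] open 0.0020
turn z units total -0.00 then shift units x -12.91 y -1.58 z 2.67
```

```bash
python3 -m inch '[[[-0.9,0,0],[0,0,0],1],[[-1,0,0],[0,0,0],1],[[-1,0,0],[0,0,0],1],[[-1,0,0],[0,0,0],1],[[-1,0,0],[0,0,0],1],[[-1,0,0],[0,0,0],1],[[-1,0,0],[0,0,0],1],[[-1,-0.3,0],[0,0,0],1],[[-1,-0.3,0],[0,0,0],1],[[-1,-0.3,0],[0,0,0],1],[[-1,-0.3,0],[0,0,0],1],[[-1,-0.3,0.5],[0,0,0],1]]'; python3 - <<'E'
from h import *
plan((-93,-65),.12,22.2)
E
```

```text
clock: 4.05
position: [0.4124, -0.0778, 0.2086]
eef_rot: [179.7, 0.2, 109.2]
wrist_force: [0.8, -1.0, -0.1]
opening: 0.0004
clock 4.05 tray pos [-105.   -27.6] z 0.2086 tool y dir tray 22.2 rot [179.7   0.2 109.2] F [ 0.8 -1.  -0.1] open 0.0004
turn z units total -0.00 then shift units x -0.98 y -0.08 z 2.21
```

```bash
python3 -m inch '[[[-0.9,0,0.7],[0,0,0],1],[[-0.1,-0.1,0.7],[0,0,0],1],[[0,0,0.7],[0,0,0],1],[[0,0,0],[0,0,0],1],[[0,0,0],[0,0,0],1]]'; python3 - <<'E'
from h import *
plan((-93,-65),.0535,22.2)
for n in("top","side"):
  im=imaging.snapshot(n)[:,:,::-1].copy()
  s=bot.get_state(); print(proj(n,s["position"]))
  cv2.imwrite(f"pics/a_{n}.png",im)
E
```

```text
clock: 4.55
position: [0.4205, -0.1146, 0.1232]
eef_rot: [-180.0, -0.0, 109.2]
wrist_force: [0.7, -0.1, 0.2]
opening: 0.0001
clock 4.55 tray pos [-95.  -63.9] z 0.1232 tool y dir tray 22.2 rot [-180.    -0.   109.2] F [ 0.7 -0.1  0.2] open 0.0001
turn z units total -0.00 then shift units x -0.04 y 0.03 z 1.74
[[434.67588049 385.08430208]]
[[178.79269615 351.85614316]]
```

View pics/a_side.png

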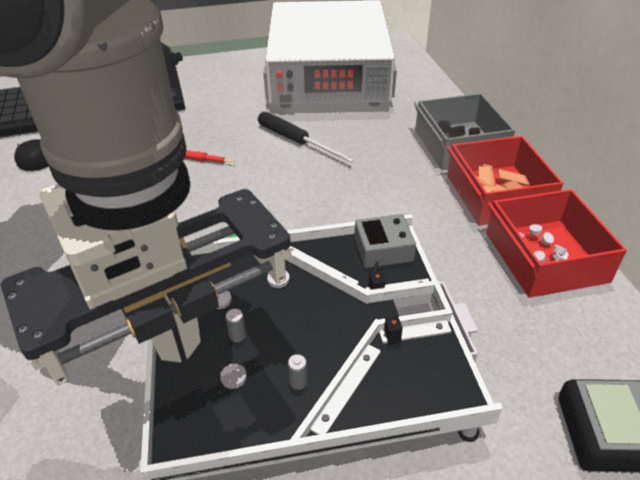

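View pics/a_top.png

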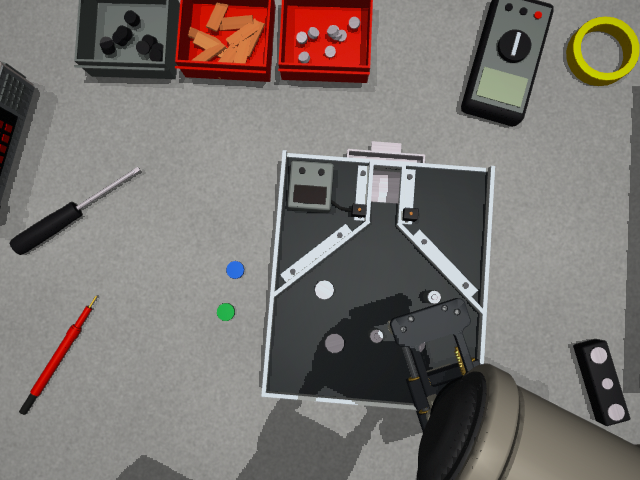

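```bash
python3 -m inch '[[[-0.04,0,0.5],[0,0,0],1],[[0,0,0.5],[0,0,0],1],[[0,0,0.5],[0,0,0],1],[[0,0,0.24],[0,0,0],1],[[0,0,0],[0,0,0],1],[[0,0.15,0],[0,0,0],1],[[0,0.2,0],[0,0,0],1],[[0,0.25,0],[0,0,0],1],[[0,0.25,0],[0,0,0],1],[[0,0.2,0],[0,0,0],1],[[0,0.1,0],[0,0,0],1],[[0,0,0],[0,0,0],1]]'; python3 - <<'E'
from h import *
plan((37.3,-11.7),.0535,22.2)
n="side"
im=imaging.snapshot(n)[:,:,::-1].copy(); cv2.imwrite(f"pics/b_{n}.png",im[200:480,100:420].repeat(2,0).repeat(2,1))
for d in models.place_of(n,"coin_a")[:6]: print(d["score"],w2t(ray(n,d["centre"],.05)).round(1),d["centre"])
E
```

```text
clock: 5.85
position: [0.4649, -0.1008, 0.053]
eef_rot: [180.0, -0.0, 109.2]
wrist_force: [0.3, 0.1, 1.0]
opening: 0.0005
clock 5.85 tray pos [-51.4 -47.7] z 0.0530 tool y dir tray 22.2 rot [180.   -0.  109.2] F [0.3 0.1 1. ] open 0.0005
turn z units total 0.00 then shift units x -0.00 y 2.39 z -0.01
0.64 [-32.3 -38.9] [257.7, 367.5]
0.54 [ 3.6 72.5] [279.8, 280.3]
```

View pics/b_side.png

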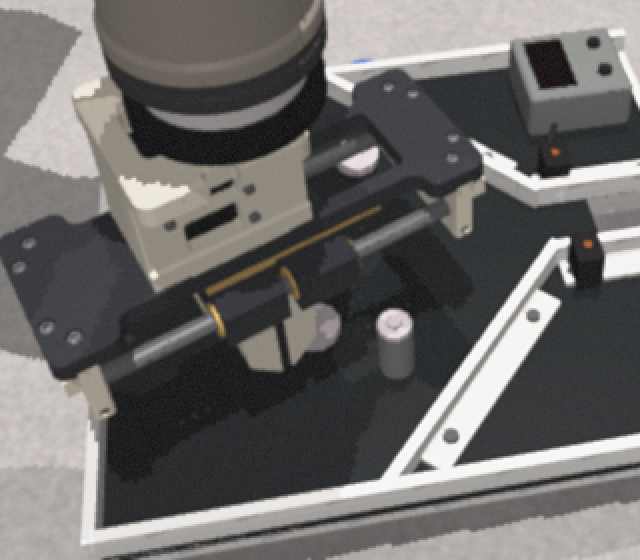

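The coin is just ahead of the fingertips. The tips taper, so the contact offset is about 21 mm. I'll go on to the staging point before the gate.

```bash
python3 -m inch '[[[0,0.15,0],[0,0,0],1],[[0,0.25,0],[0,0,0],1],[[0,0.25,0],[0,0,0],1],[[0,0.25,0],[0,0,0],1],[[0,0.25,0],[0,0,0],1],[[0,0.25,0],[0,0,0],1],[[0,0.25,0],[0,0,0],1],[[0,0.25,0],[0,0,0],1],[[0,0.25,0],[0,0,0],1],[[0,0.25,0],[0,0,0],1],[[0,0.15,0],[0,0,0],1],[[0,0.08,0],[0,0,0],1]]'; python3 - <<'E'
from h import *
plan((46,-8),.0535,22.2)
n="side"
im=imaging.snapshot(n)[:,:,::-1].copy(); cv2.imwrite(f"pics/c_{n}.png",im[200:480,100:480].repeat(2,0).repeat(2,1))
for d in models.place_of(n,"coin_a")[:6]: print(d["score"],w2t(ray(n,d["centre"],.05)).round(1),d["centre"])
E
```

```text
clock: 7.15
position: [0.5643, -0.0662, 0.053]
eef_rot: [180.0, -0.0, 109.2]
wrist_force: [0.8, 0.4, -0.1]
opening: 0.0003
clock 7.15 tray pos [46.1 -8. ] z 0.0530 tool y dir tray 22.2 rot [180.   -0.  109.2] F [ 0.8  0.4 -0.1] open 0.0003
turn z units total -0.00 then shift units x 0.00 y -0.00 z -0.01
0.67 [63.2  1.8] [345.3, 320.7]
0.6 [-64.3  58. ] [219.4, 298.6]
```

View pics/c_side.png

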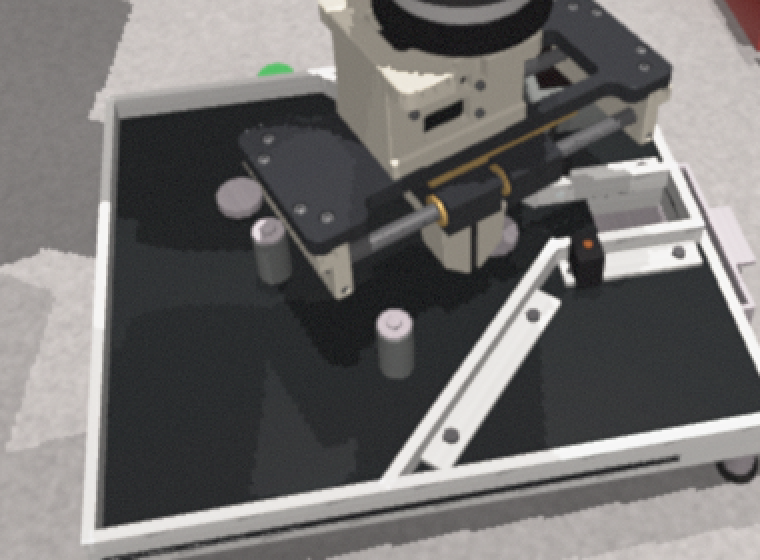

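```bash
python3 -m inch '[[[0,-0.3,0],[0,0,0],1],[[0,-0.5,0],[0,0,0],1],[[0,0,0],[0,0,1],1],[[0,0,0],[0,0,1],1],[[0,0,0],[0,0,0.78],1],[[0.4,0,0],[0,0,0],1],[[0,0,0],[0,0,0],1]]'; python3 - <<'E'
from h import *
plan((20,-1),.0535,0)
n="side"
im=imaging.snapshot(n)[:,:,::-1].copy(); cv2.imwrite(f"pics/d_{n}.png",im[200:480,100:480].repeat(2,0).repeat(2,1))
for d in models.place_of(n,"coin_a")[:6]: print(d["score"],w2t(ray(n,d["centre"],.05)).round(1),d["centre"])
for d in models.place_of(n,"gate")[:2]: print(d["score"],w2t(ray(n,d["centre"],.05)).round(1),d["centre"])
for l in ("coin_a",):
  for d in models.silhouettes(n,l)[:5]: print(d["score"],d["centre"],d["region"].sum(),w2t(ray(n,d["centre"],.055)).round(1))
E
```

```text
clock: 7.95
position: [0.5339, -0.0592, 0.0531]
eef_rot: [-180.0, -0.0, 87.2]
wrist_force: [-0.4, 0.2, 0.1]
opening: 0.0007
clock 7.95 tray pos [15.4 -2.6] z 0.0531 tool y dir tray 0.2 rot [-180.    -0.    87.2] F [-0.4  0.2  0.1] open 0.0007
turn z units total 0.02 then shift units x 0.04 y 0.12 z -0.01
0.72 [64.4  2.5] [346.3, 320.0]
0.45 [-37.5 151.5] [237.8, 238.6]
0.4 [-66.4  59.9] [217.4, 297.6]
0.24 [-44.8   3.9] [241.3, 334.9]
0.76 [88.6  2.6] [368.9, 316.5]
0.64 [224.7, 297.2] 67 [-58.1  54.3]
0.63 [347.7, 318.4] 404 [65.3  0.2]
```

View pics/d_side.png

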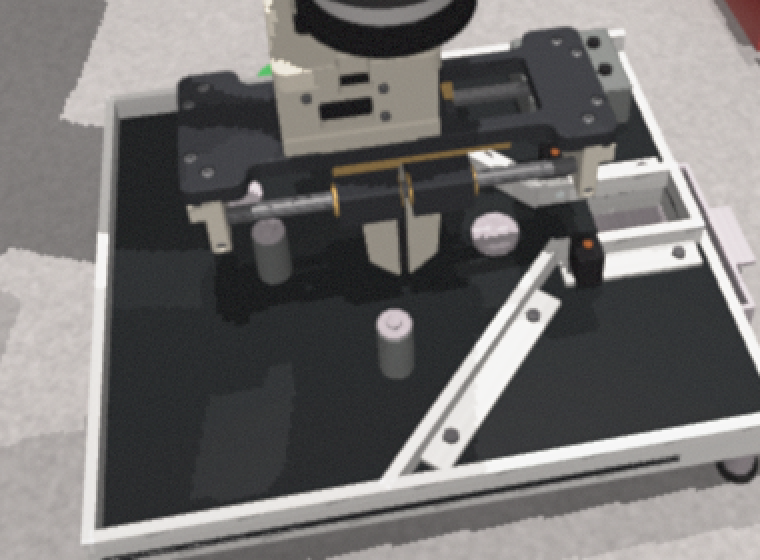

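```bash
python3 -m inch '[[[0.05,0.2,0],[0,0,0],1],[[0,0.3,0],[0,0,0],1],[[0,0.2,0],[0,0,0],1],[[0,0.2,0],[0,0,0],1],[[0,0.2,0],[0,0,0],1],[[0,0.25,0],[0,0,0],1],[[0,0.25,0],[0,0,0],1],[[0,0.25,0],[0,0,0],1],[[0,0.25,0],[0,0,0],1],[[0,0.2,0],[0,0,0],1],[[0,0.1,0],[0,0,0],1],[[0,0,0],[0,0,0],1]]'; python3 - <<'E'
from h import *
plan((110,0),.0535,0)
n="side"
im=imaging.snapshot(n)[:,:,::-1].copy(); cv2.imwrite(f"pics/e_{n}.png",im[200:480,100:480].repeat(2,0).repeat(2,1))
E
```

```text
clock: 9.35
position: [0.6306, -0.0641, 0.0529]
eef_rot: [-180.0, -0.0, 86.9]
wrist_force: [0.3, 0.6, -0.4]
opening: 0.0005
clock 9.35 tray pos [112.2  -2.5] z 0.0529 tool y dir tray -0.1 rot [-180.    -0.    86.9] F [ 0.3  0.6 -0.4] open 0.0005
turn z units total -0.01 then shift units x 0.06 y -0.06 z -0.02
```

View pics/e_side.png

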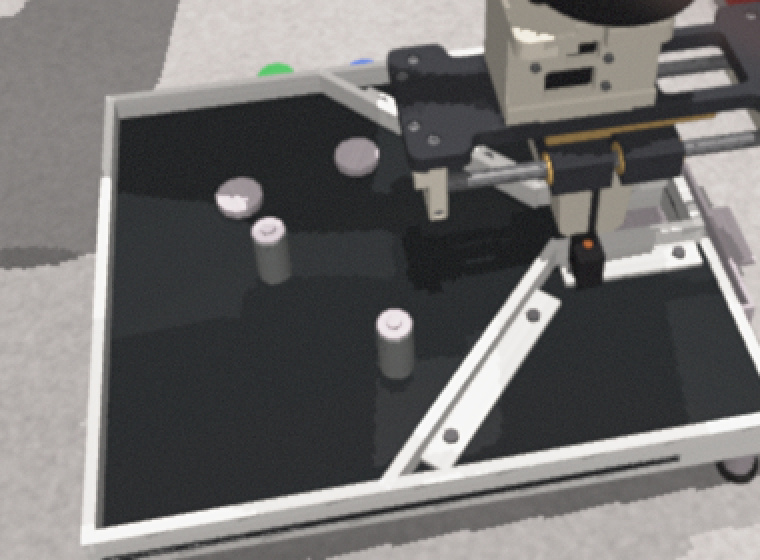

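```bash
python3 -m inch '[[[0.06,-0.5,0],[0,0,0],1],[[0,-0.6,0],[0,0,0],1],[[0,-0.6,-0.5],[0,0,0],1],[[0,0,-0.8],[0,0,1],1],[[0,0,-0.4],[0,0,1],1],[[0,0,0],[0,0,1],1],[[0,0,0],[0,0,1],1],[[0,0,0],[0,0,1],1],[[0,0,0],[0,0,1],1],[[0,0,0],[0,0,0],1]]'; python3 - <<'E'
from h import *
plan((-20,94),.12,-48)
E
```

```text
clock: 10.4
position: [0.5621, -0.0581, 0.1212]
eef_rot: [-180.0, 0.0, 38.9]
wrist_force: [0.8, -1.0, 0.4]
opening: 0.0005
clock 10.40 tray pos [43.5  0. ] z 0.1212 tool y dir tray -48.1 rot [-180.     0.    38.9] F [ 0.8 -1.   0.4] open 0.0005
turn z units total -0.02 then shift units x 0.39 y -2.81 z 0.03
```

```bash
python3 -m inch '[[[0.13,-0.8,0],[0,0,0],1],[[0.13,-0.9,0],[0,0,0],1],[[0.13,-0.9,0],[0,0,0],1],[[0,-0.21,0],[0,0,0],1],[[0,0,0],[0,0,0],1]]'; python3 - <<'E'
from h import *
plan((-20,94),.0535,-48)
coins("top","pics/f_top.png")
n="side"
im=imaging.snapshot(n)[:,:,::-1].copy(); cv2.imwrite(f"pics/f_{n}.png",im[200:480,100:480].repeat(2,0).repeat(2,1))
for d in models.place_of(n,"coin_a")[:6]: print(d["score"],w2t(ray(n,d["centre"],.05)).round(1),d["centre"])
E
```

```text
clock: 10.9
position: [0.5034, 0.0399, 0.1214]
eef_rot: [180.0, 0.0, 39.2]
wrist_force: [0.1, -0.2, -0.6]
opening: 0.0003
clock 10.90 tray pos [-20.3  94.8] z 0.1214 tool y dir tray -47.8 rot [180.    0.   39.2] F [ 0.1 -0.2 -0.6] open 0.0003
turn z units total 0.03 then shift units x -0.01 y 0.02 z 1.70
blob [279.6 201.3] 423 tray@coin top [109.4 134. ] @cyl top [105.6 131.5]
blob [361.  185.5] 326 tray@coin top [137.7  31.9] @cyl top [132.7  33.3]
blob [319.  248.3] 156 tray@coin top [53.3 78.9] @cyl top [51.6 78.5]
blob [434.  296.7] 114 tray@coin top [  4.1 -69.7] @cyl top [  4.2 -64.5]
blob [370.9 341.3] 583 tray@coin top [-57.6   5.1] @cyl top [-55.2   7.4]
0.82 [ 1.  68.8] [277.9, 283.0]
0.64 [-34.8 150.1] [240.1, 239.1]
0.62 [-67.2  55. ] [216.8, 301.0]
```

View pics/f_top.png

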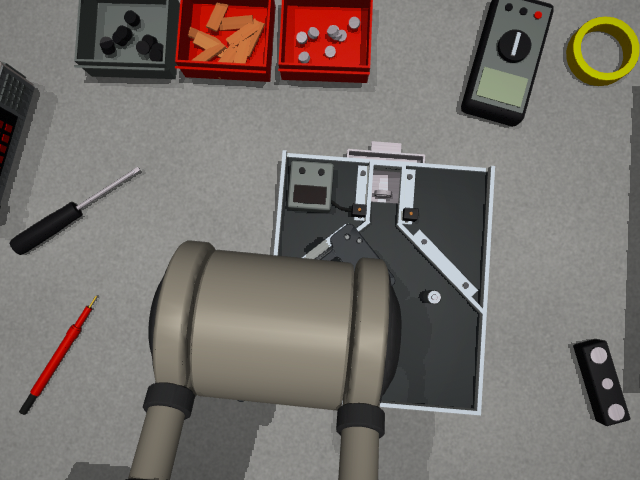

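View pics/f_side.png

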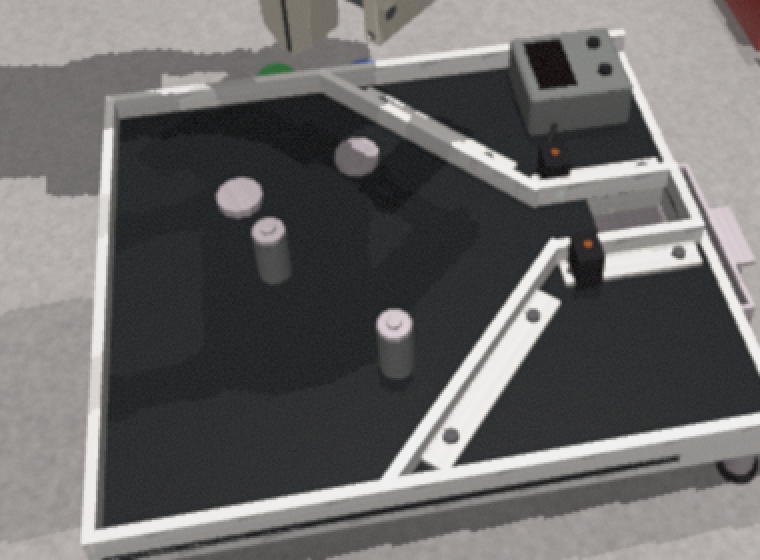

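```bash
python3 - <<'E'
import cv2
im=cv2.imread("pics/f_top.png"); cv2.imwrite("pics/f_z.png",cv2.resize(im[150:240,340:430],None,fx=6,fy=6,interpolation=cv2.INTER_CUBIC))
E
```

```text
(no output)
```

View pics/f_z.png

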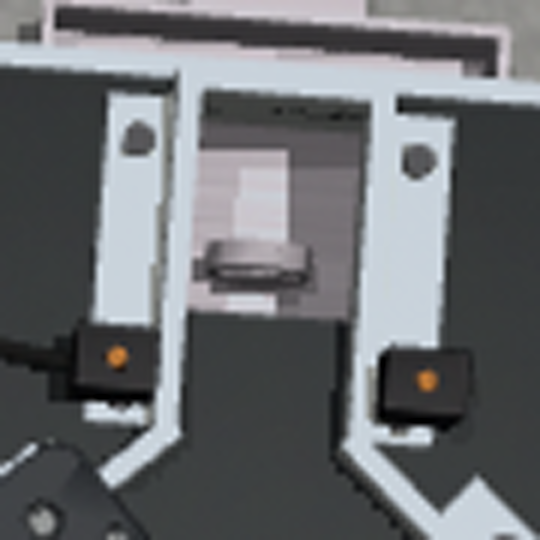

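The first coin is down in the pan, seen through the slot and standing on edge at about (382,194). The other two coins and both cylinders are undisturbed. Next is coin C.

```bash
python3 -m inch '[[[0,0,0.6],[0,0,0],1],[[0,0,0.6],[0,0,0],1],[[0,0,0.4],[0,0,0],1],[[0,0,0.1],[0,0,0],1],[[0,0,0],[0,0,0],1],[[0,0.15,0],[0,0,0],1],[[0,0.2,0],[0,0,0],1],[[0,0.2,0],[0,0,0],1],[[0,0.2,0],[0,0,0],1],[[0,0.2,0],[0,0,0],1],[[0,0.1,0],[0,0,0],1],[[0,0,0],[0,0,0],1]]'; python3 - <<'E'
from h import *
plan((66-21.5*.669,21.5*.743),.0535,-48)
n="side"
im=imaging.snapshot(n)[:,:,::-1].copy(); cv2.imwrite(f"pics/g_{n}.png",im[200:480,100:480].repeat(2,0).repeat(2,1))
for d in models.place_of(n,"coin_a")[:6]: print(d["score"],w2t(ray(n,d["centre"],.05)).round(1),d["centre"])
E
```

```text
clock: 12.25
position: [0.5309, 0.0059, 0.0532]
eef_rot: [180.0, -0.0, 38.9]
wrist_force: [-0.1, 0.3, -0.9]
opening: 0.0004
clock 12.25 tray pos [ 9.  62.3] z 0.0532 tool y dir tray -48.1 rot [180.   -0.   38.9] F [-0.1  0.3 -0.9] open 0.0004
turn z units total -0.01 then shift units x 0.02 y 1.57 z -0.01
0.78 [-66.7  55.2] [217.3, 300.8]
0.75 [23.2 49.6] [300.3, 292.7]
0.59 [-38.3 148.6] [237.3, 240.3]
```

View pics/g_side.png

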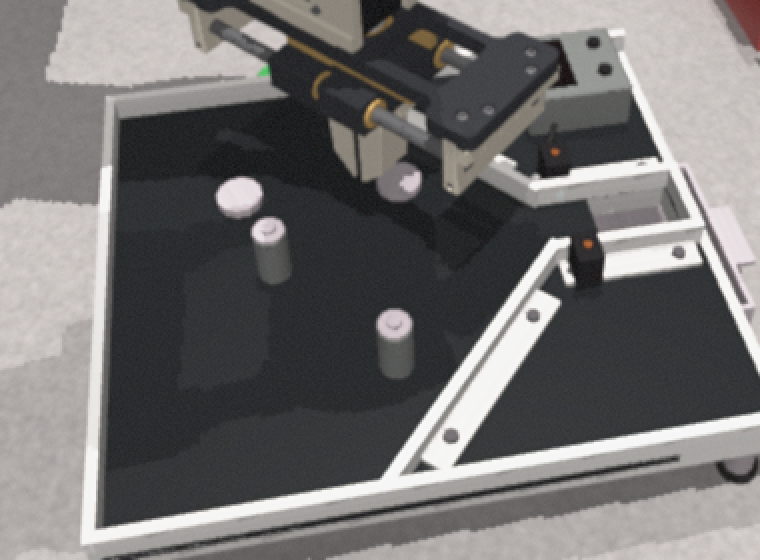

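```bash
python3 -m inch '[[[0,0.15,0],[0,0,0],1],[[0,0.25,0],[0,0,0],1],[[0,0.25,0],[0,0,0],1],[[0,0.25,0],[0,0,0],1],[[0,0.25,0],[0,0,0],1],[[0,0.2,0],[0,0,0],1],[[0,0.15,0],[0,0,0],1],[[0,0.07,0],[0,0,0],1],[[0,0,0],[0,0,0],1],[[0,-0.4,0],[0,0,0],1],[[0,-0.6,0],[0,0,0],1],[[0,0,0],[0,0,0],1]]'; python3 - <<'E'
from h import *
plan((20,0),.0535,0)
n="side"
im=imaging.snapshot(n)[:,:,::-1].copy(); cv2.imwrite(f"pics/h_{n}.png",im[200:480,100:480].repeat(2,0).repeat(2,1))
for d in models.place_of(n,"coin_a")[:6]: print(d["score"],w2t(ray(n,d["centre"],.05)).round(1),d["centre"])
for d in models.place_of(n,"gate")[:2]: print(d["score"],w2t(ray(n,d["centre"],.05)).round(1),d["centre"])
E
```

```text
clock: 13.55
position: [0.5425, -0.0092, 0.0529]
eef_rot: [-179.9, 0.1, 39.0]
wrist_force: [-0.7, 0.0, 0.3]
opening: 0.0006
clock 13.55 tray pos [21.3 47.8] z 0.0529 tool y dir tray -48.0 rot [-1.799e+02  1.000e-01  3.900e+01] F [-0.7  0.   0.3] open 0.0006
turn z units total -5.99 then shift units x -1.19 y -0.03 z -0.02
0.75 [63.4  1.3] [345.6, 321.0]
0.62 [-67.2  53.3] [216.9, 302.2]
0.18 [87.3  4.7] [367.2, 315.1]
0.85 [88.5  3.5] [368.6, 315.8]
```

View pics/h_side.png

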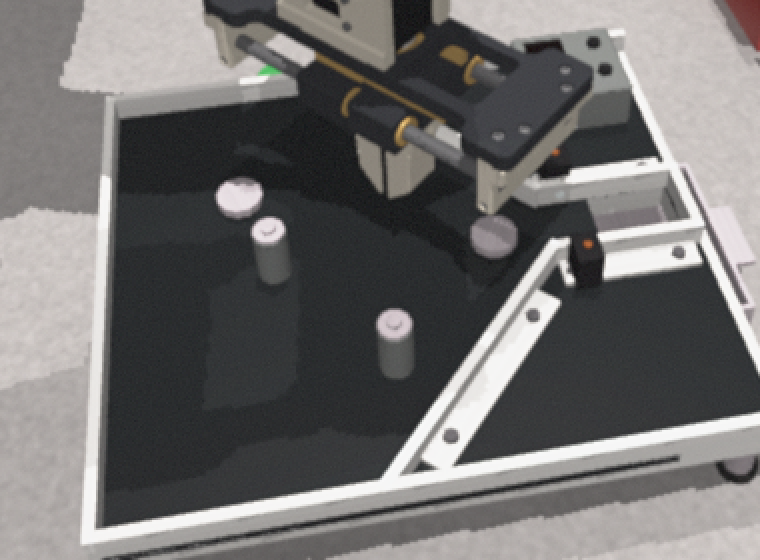

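```bash
python3 -m inch '[[[0,0,0],[0,0,-1],1],[[0,0,0],[0,0,-1],1],[[0,0,0],[0,0,-1],1],[[0,0,0],[0,0,-1],1],[[0,0,0],[0,0,-1],1],[[0,0,0],[0,0,-1],1],[[-0.5,-0.05,0],[0,0,0],1],[[-0.74,0,0],[0,0,0],1],[[0,0,0],[0,0,0],1]]'; python3 - <<'E'
from h import *
plan((112,-1),.0535,0)
E
```

```text
clock: 14.6
position: [0.5409, -0.064, 0.0532]
eef_rot: [179.9, 0.1, 86.8]
wrist_force: [-0.6, -0.2, -0.0]
opening: 0.0003
clock 14.60 tray pos [22.6 -7. ] z 0.0532 tool y dir tray -0.2 rot [1.799e+02 1.000e-01 8.680e+01] F [-0.6 -0.2 -0. ] open 0.0003
turn z units total -0.03 then shift units x 0.15 y 2.24 z -0.01
```

```bash
python3 -m inch '[[[0.13,0.1,0],[0,0,0],1],[[0,0,0],[0,0,0],1],[[0,0.15,0],[0,0,0],1],[[0,0.2,0],[0,0,0],1],[[0,0.25,0],[0,0,0],1],[[0,0.25,0],[0,0,0],1],[[0,0.25,0],[0,0,0],1],[[0,0.25,0],[0,0,0],1],[[0,0.25,0],[0,0,0],1],[[0,0.25,0],[0,0,0],1],[[0,0.25,0],[0,0,0],1],[[0,0.06,0],[0,0,0],1]]'; python3 - <<'E'
from h import *
plan((112,-1),.0535,0)
n="side"
im=imaging.snapshot(n)[:,:,::-1].copy(); cv2.imwrite(f"pics/i_{n}.png",im[200:480,100:480].repeat(2,0).repeat(2,1))
E
```

```text
clock: 15.8
position: [0.6322, -0.0602, 0.053]
eef_rot: [179.9, 0.0, 87.0]
wrist_force: [-0.2, 1.0, 0.4]
opening: 0.0002
clock 15.80 tray pos [113.6   1.5] z 0.0530 tool y dir tray -0.0 rot [179.9   0.   87. ] F [-0.2  1.   0.4] open 0.0002
turn z units total -0.00 then shift units x -0.06 y -0.04 z -0.01
```

View pics/i_side.png

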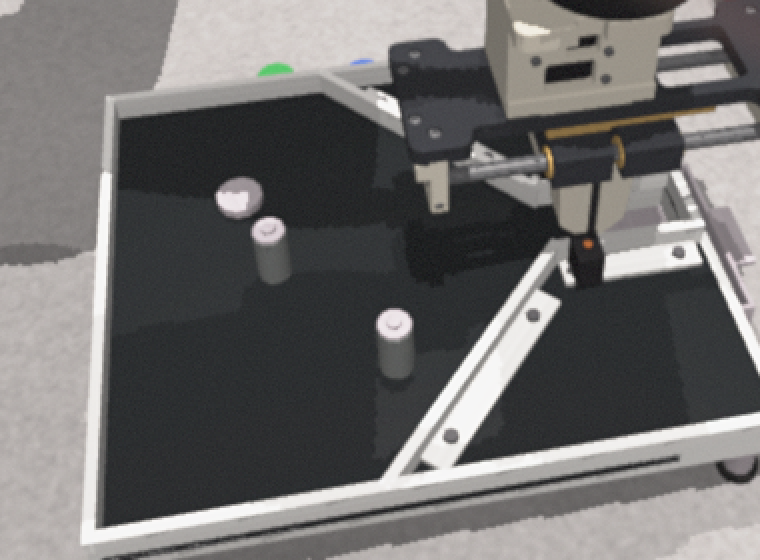

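```bash
python3 -m inch '[[[-0.03,-0.5,0],[0,0,0],1],[[0,-0.6,0],[0,0,0],1],[[0,-0.6,-0.5],[0,0,0],1],[[0,0,-0.8],[0,0,1],1],[[0,0,-0.4],[0,0,1],1],[[0,0,0],[0,0,0.69],1],[[0,-0.8,0],[0,0,0],1],[[0,-0.9,0],[0,0,0],1],[[0,-0.9,0],[0,0,0],1],[[0,-0.8,0],[0,0,0],1],[[0,0,0],[0,0,0],1]]'; python3 - <<'E'
from h import *
plan((-98,64.6),.0535,-21.5)
coins("top","pics/j_top.png")
n="side"
im=imaging.snapshot(n)[:,:,::-1].copy(); cv2.imwrite(f"pics/j_{n}.png",im[200:480,100:480].repeat(2,0).repeat(2,1))
im=cv2.imread("pics/j_top.png"); cv2.imwrite("pics/j_z.png",cv2.resize(im[150:240,340:430],None,fx=6,fy=6,interpolation=cv2.INTER_CUBIC))
for d in models.place_of(n,"coin_a")[:6]: print(d["score"],w2t(ray(n,d["centre"],.05)).round(1),d["centre"])
E
```

```text
clock: 16.95
position: [0.4349, 0.0003, 0.1209]
eef_rot: [-179.8, 0.0, 65.5]
wrist_force: [0.6, -0.5, 0.5]
opening: 0.0002
clock 16.95 tray pos [-86.6  51.7] z 0.1209 tool y dir tray -21.5 rot [-179.8    0.    65.5] F [ 0.6 -0.5  0.5] open 0.0002
turn z units total 0.00 then shift units x 0.20 y -0.38 z 1.69
blob [361.  185.6] 332 tray@coin top [137.6  31.8] @cyl top [132.6  33.2]
blob [434.  296.7] 116 tray@coin top [  4.1 -69.6] @cyl top [  4.2 -64.5]
blob [374.9 335.2] 91 tray@coin top [-49.7   0.6] @cyl top [-47.6   3.1]
blob [445.6 476. ] 101 tray@coin top [-212.7  -97.7] @cyl top [-204.5  -91.5]
0.92 [-65.   52.1] [219.0, 302.7]
0.45 [-38.  149.6] [237.5, 239.7]
```

View pics/j_side.png

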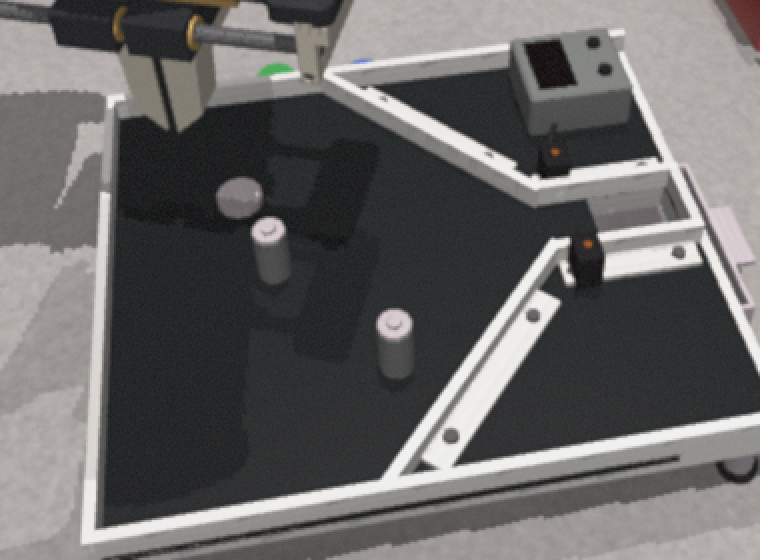

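View pics/j_z.png

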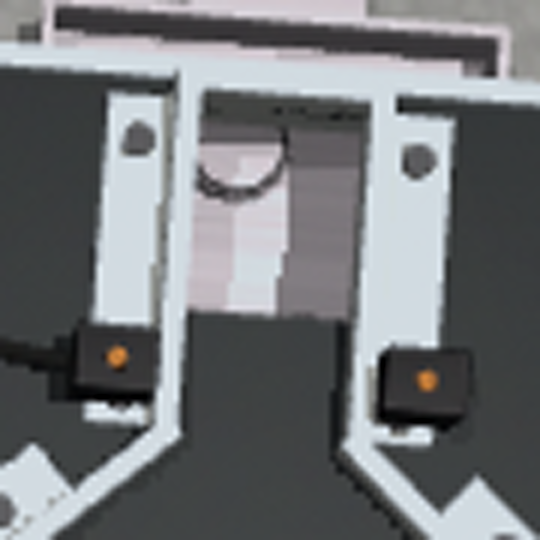

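Two coins are through: one lies flat in the pan at the far end of the slot, and the other is no longer in view, probably hidden under the deck edge. Now coin B.

```bash
python3 -m inch '[[[0.2,-0.38,0],[0,0,0],1],[[0,0,0.3],[0,0,0],1],[[0,0,0.6],[0,0,0],1],[[0,0,0.6],[0,0,0],1],[[0,0,0.19],[0,0,0],1],[[0,0,0],[0,0,0],1],[[0,0.15,0],[0,0,0],1],[[0,0.25,0],[0,0,0],1],[[0,0.25,0],[0,0,0],1],[[0,0.25,0],[0,0,0],1],[[0,0.15,0],[0,0,0],1],[[0,0,0],[0,0,0],1]]'; python3 - <<'E'
from h import *
plan((46,7.9),.0535,-21.5)
n="side"
im=imaging.snapshot(n)[:,:,::-1].copy(); cv2.imwrite(f"pics/k_{n}.png",im[200:480,100:480].repeat(2,0).repeat(2,1))
for d in models.place_of(n,"coin_a")[:6]: print(d["score"],w2t(ray(n,d["centre"],.05)).round(1),d["centre"])
E
```

```text
clock: 18.3
position: [0.4678, -0.0057, 0.0536]
eef_rot: [179.9, -0.0, 65.4]
wrist_force: [1.1, 0.8, -0.5]
opening: 0.0003
clock 18.30 tray pos [-53.5  47.4] z 0.0536 tool y dir tray -21.6 rot [179.9  -0.   65.4] F [ 1.1  0.8 -0.5] open 0.0003
turn z units total -0.01 then shift units x -0.01 y 2.68 z 0.00
0.6 [-35.7  40.9] [247.1, 306.5]
```

View pics/k_side.png

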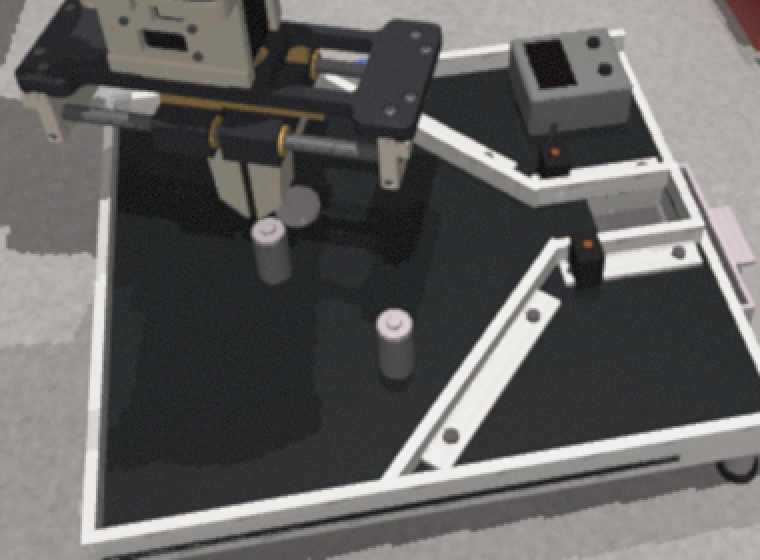

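```bash
python3 -m inch '[[[0,0.15,0],[0,0,0],1],[[0,0.25,0],[0,0,0],1],[[0,0.25,0],[0,0,0],1],[[0,0.25,0],[0,0,0],1],[[0,0.25,0],[0,0,0],1],[[0,0.25,0],[0,0,0],1],[[0,0.25,0],[0,0,0],1],[[0,0.25,0],[0,0,0],1],[[0,0.25,0],[0,0,0],1],[[0,0.25,0],[0,0,0],1],[[0,0.2,0],[0,0,0],1],[[0,0.1,0],[0,0,0],1]]';python3 -m inch '[[[0,0,0],[0,0,0],1],[[0,-0.4,0],[0,0,0],1],[[0,-0.4,0],[0,0,0],1],[[0,0,0],[0,0,0],1]]'; python3 - <<'E'
from h import *
plan((20,0),.0535,0)
n="side"
im=imaging.snapshot(n)[:,:,::-1].copy(); cv2.imwrite(f"pics/l_{n}.png",im[200:480,100:480].repeat(2,0).repeat(2,1))
for d in models.place_of(n,"coin_a")[:6]: print(d["score"],w2t(ray(n,d["centre"],.05)).round(1),d["centre"])
for d in models.place_of(n,"gate")[:2]: print(d["score"],w2t(ray(n,d["centre"],.05)).round(1),d["centre"])
E
```

```text
clock: 19.6
position: [0.5657, -0.0505, 0.0535]
eef_rot: [180.0, -0.0, 65.4]
wrist_force: [-0.2, -0.1, 0.5]
opening: 0.0004
clock: 20.0
position: [0.5337, -0.0358, 0.0533]
eef_rot: [-179.8, 0.0, 65.5]
wrist_force: [0.3, 0.6, 0.1]
opening: 0.0004
clock 20.00 tray pos [14.  20.7] z 0.0533 tool y dir tray -21.5 rot [-179.8    0.    65.5] F [0.3 0.6 0.1] open 0.0004
turn z units total -2.69 then shift units x -0.52 y 0.15 z -0.00
0.93 [62.6  1.6] [344.8, 320.9]
0.77 [87.1  3.5] [367.3, 316.0]
```

View pics/l_side.png

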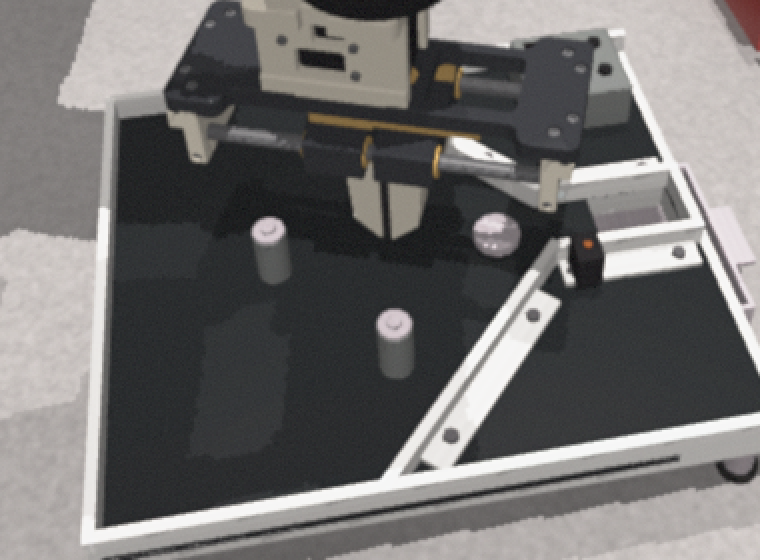

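Coin B sits about 2 mm right of the gate axis. I'll line up at y ≈ -1.5.

```bash
python3 -m inch '[[[0,0,0],[0,0,-1],1],[[0,0,0],[0,0,-1],1],[[0,0,0],[0,0,-0.69],1],[[-0.3,0.05,0],[0,0,0],1],[[-0.24,0.05,0],[0,0,0],1],[[0,0,0],[0,0,0],1],[[0,0,0],[0,0,0],1]]'; python3 - <<'E'
from h import *
plan((112,0),.0535,0)
E
```

```text
clock: 20.85
position: [0.5388, -0.0593, 0.0534]
eef_rot: [180.0, -0.0, 86.8]
wrist_force: [0.1, -0.2, 0.8]
opening: 0.0004
clock 20.85 tray pos [20.3 -2.4] z 0.0534 tool y dir tray -0.2 rot [180.   -0.   86.8] F [ 0.1 -0.2  0.8] open 0.0004
turn z units total -0.03 then shift units x 0.06 y 2.29 z -0.00
```

```bash
python3 -m inch '[[[0.02,0.1,0],[0,0,0],1],[[0,0.15,0],[0,0,0],1],[[0,0.15,0],[0,0,0],1],[[0,0.2,0],[0,0,0],1],[[0,0.25,0],[0,0,0],1],[[0,0.25,0],[0,0,0],1],[[0,0.25,0],[0,0,0],1],[[0,0.25,0],[0,0,0],1],[[0,0.25,0],[0,0,0],1],[[0,0.25,0],[0,0,0],1],[[0,0.15,0],[0,0,0],1],[[0,0.05,0],[0,0,0],1]]'; python3 -m inch '[[[0,0,0],[0,0,0],1],[[0,-0.5,0],[0,0,0],1],[[0,-0.6,0],[0,0,0],1],[[0,-0.6,0],[0,0,0],1],[[0,0,-0.8],[0,0,0],1],[[0,0,-1],[0,0,0],1],[[0,0,-1],[0,0,0],1],[[0,0,-1],[0,0,0],1],[[0.8,-0.5,0],[0,0,0],1],[[1,-0.5,0],[0,0,0],1],[[1,-0.5,0],[0,0,0],1],[[1,-0.5,0],[0,0,0],1]]'
python3 -m inch '[[[1,0,0],[0,0,0],1],[[1,0,0],[0,0,0],1],[[1,0,0],[0,0,0],1],[[1,0,0],[0,0,0],1],[[0,0,0],[0,0,0],1],[[0,0,0],[0,0,0],1]]'; python3 - <<'E'
from h import *
plan((112,0),.0535,0)
im=imaging.snapshot("top")[:,:,::-1].copy(); cv2.imwrite("pics/m_top.png",im)
cv2.imwrite("pics/m_z.png",cv2.resize(im[150:240,340:430],None,fx=6,fy=6,interpolation=cv2.INTER_CUBIC))
im=imaging.snapshot("side")[:,:,::-1].copy(); cv2.imwrite(f"pics/m_side.png",im[200:480,100:480].repeat(2,0).repeat(2,1))
E
```

```text
clock: 22.05
position: [0.6314, -0.0627, 0.0533]
eef_rot: [180.0, -0.0, 86.9]
wrist_force: [0.1, -0.0, 0.5]
opening: 0.0003
clock: 23.25
position: [0.4896, 0.0982, 0.2057]
eef_rot: [180.0, -0.0, 86.9]
wrist_force: [0.8, 0.1, 0.5]
opening: 0.0002
clock: 23.85
position: [0.4988, 0.257, 0.2052]
eef_rot: [-180.0, 0.0, 87.1]
wrist_force: [0.1, -0.1, 0.1]
opening: 0.0004
clock 23.85 tray pos [-36.3 311.4] z 0.2052 tool y dir tray 0.1 rot [-180.     0.    87.1] F [ 0.1 -0.1  0.1] open 0.0004
turn z units total 0.01 then shift units x -7.78 y 3.71 z 3.79
```

View pics/m_top.png

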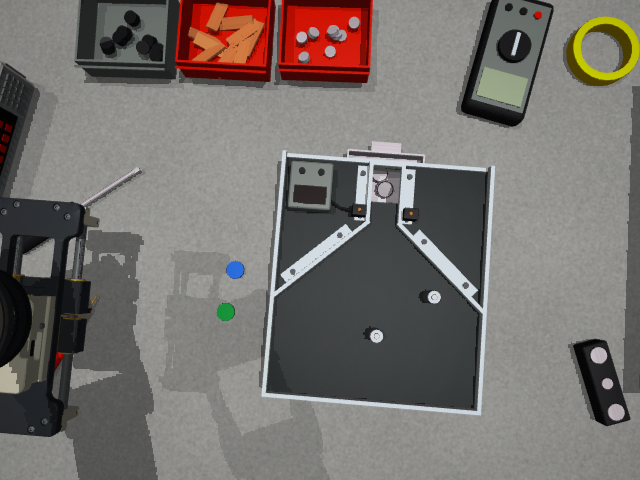

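View pics/m_side.png

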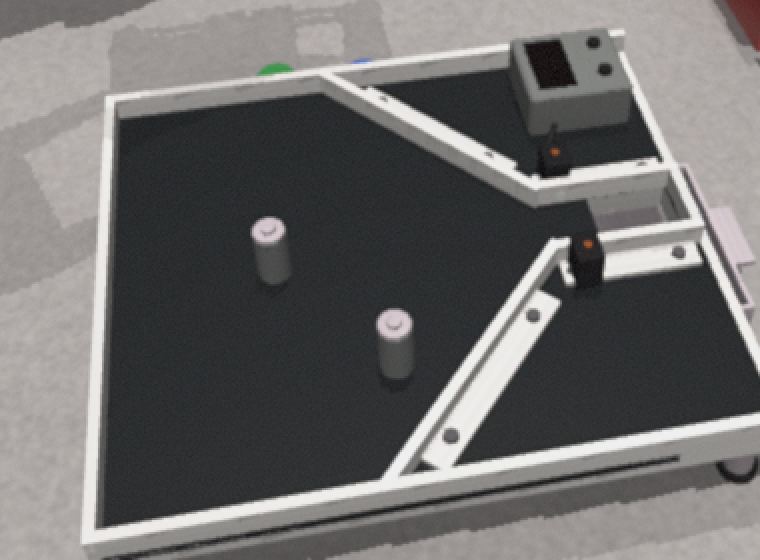

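View pics/m_z.png

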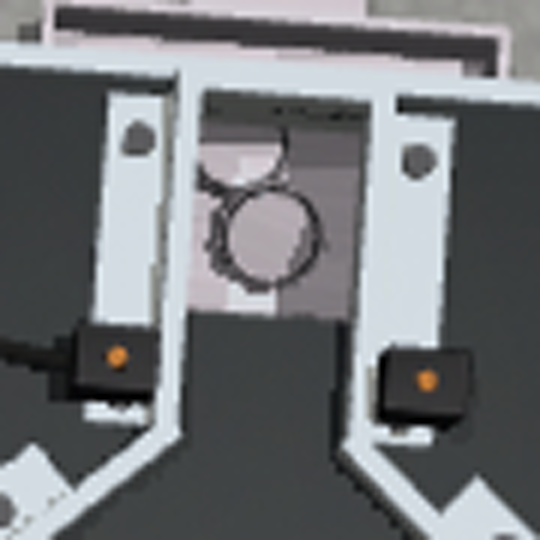

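Deck is empty and the cylinders stand, but only two coins are clearly seen in the pan. I'll use the wrist camera to find the third.

```bash
python3 - <<'E'
from h import *
c=imaging.get_calibration("wrist"); R=c["R"]; o=-R.T@c["t"]; s=bot.get_state()
print("cam pos",o,"view dir",R[2],"img right",R[0],"tcp",s["position"])
im=imaging.snapshot("wrist")[:,:,::-1]; cv2.imwrite("pics/w0.png",im)
plan((146,0),.25)
E
```

```text
cam pos [0.50458936 0.33951551 0.36350179] view dir [-0.01723122 -0.30732118 -0.95144983] img right [ 9.98557409e-01 -5.36893726e-02 -7.42532378e-04] tcp [0.49919529 0.25568718 0.20545008]
clock 24.00 tray pos [-35.6 309.9] z 0.2056 tool y dir tray -0.1 rot [-180.     0.    86.9] F [-0.  -0.2 -0.6] open 0.0004
turn z units total -0.00 then shift units x -7.74 y 4.56 z -1.11
```

View pics/w0.png

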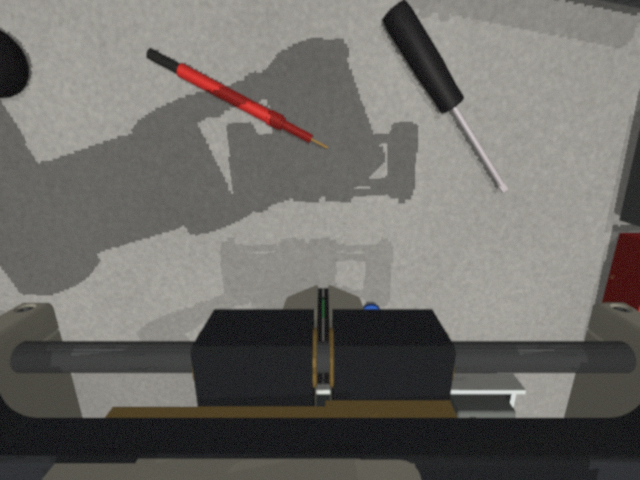

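```bash
python3 -m inch '[[[0,0,0],[0,0,1],1],[[0,0,0],[0,0,1],1],[[0,0,0],[0,0,1],1],[[0,0,0],[0,0,1],1],[[0,0,0],[0,0,1],1],[[0,0,0],[0,0,1],1],[[0,0,0],[0,0,1],1],[[0,0,0],[0,0,1],1],[[0,0,0],[0,0,1],1],[[0,0,0],[0,0,1],1],[[0,0,0],[0,0,1],1],[[0,0,0],[0,0,0.25],1]]'; python3 - <<'E'
from h import *
plan((145,0),.2,-90)
E
```

```text
clock: 25.2
position: [0.4997, 0.2552, 0.2057]
eef_rot: [180.0, -0.0, -3.4]
wrist_force: [0.2, -0.0, 0.1]
opening: 0.0003
clock 25.20 tray pos [-35.3 309.6] z 0.2057 tool y dir tray -90.4 rot [180.   -0.   -3.4] F [ 0.2 -0.   0.1] open 0.0003
turn z units total -0.05 then shift units x 4.51 y 7.74 z 0.14
```

```bash
python3 -m inch '[[[0.5,0.8,0],[0,0,0],1],[[0.5,0.9,0],[0,0,0],1],[[0.5,0.9,0],[0,0,0],1],[[0.5,0.9,0],[0,0,0],1],[[0.5,0.9,0],[0,0,0],1],[[0.5,0.9,0],[0,0,0],1],[[0.5,0.9,0],[0,0,0],1],[[0.5,0.9,0],[0,0,0],1],[[0.5,0.6,0],[0,0,0],1],[[0,0,0],[0,0,0],1],[[0,0,0],[0,0,0],1]]'; python3 - <<'E'
from h import *
plan((145,0),.2,-90)
im=imaging.snapshot("wrist")[:,:,::-1]; cv2.imwrite("pics/w1.png",im)
E
```

```text
clock: 26.3
position: [0.6622, -0.0622, 0.2051]
eef_rot: [-180.0, 0.1, -3.2]
wrist_force: [-0.7, -0.4, 0.6]
opening: 0.0004
clock 26.30 tray pos [143.6   1.2] z 0.2051 tool y dir tray -90.2 rot [-1.8e+02  1.0e-01 -3.2e+00] F [-0.7 -0.4  0.6] open 0.0004
turn z units total -0.03 then shift units x 0.03 y 0.03 z 0.13
```

View pics/w1.png

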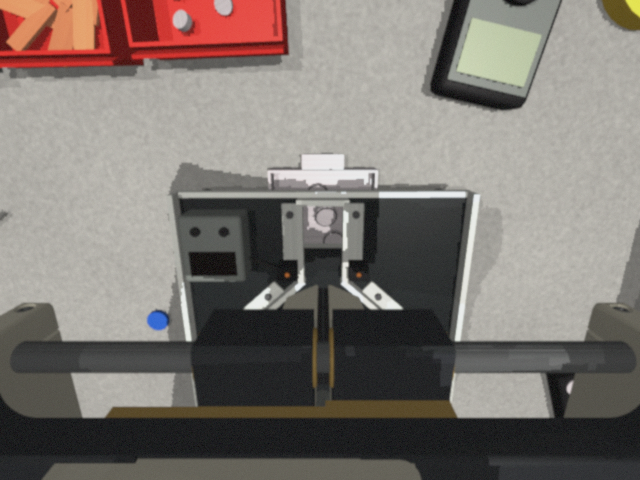

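```bash
python3 - <<'E'
import cv2
im=cv2.imread("pics/w1.png"); cv2.imwrite("pics/w1z.png",cv2.resize(im[150:270,260:390],None,fx=4.6,fy=4.6,interpolation=cv2.INTER_CUBIC))
E
```

```text
(no output)
```

View pics/w1z.png

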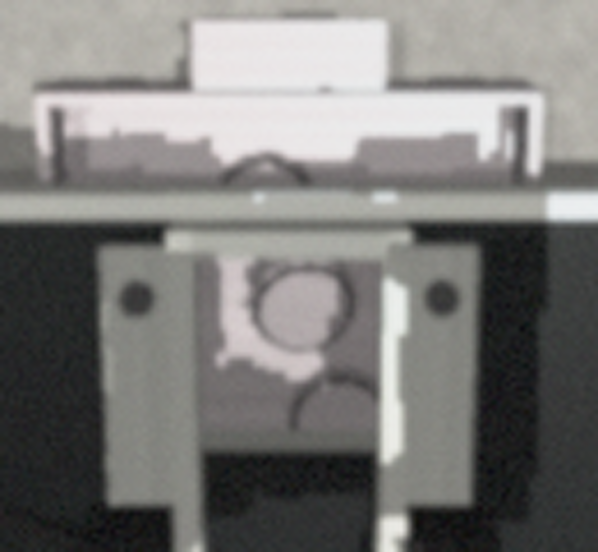

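The wrist view shows all three coins lying in the pan: one beyond the stop plate at about (318,187), one in the middle at (326,217), and one partly under the deck edge at (334,238).

```bash
python3 -c "
from plant import bot
print(bot.hand_in())"
```

```text
the job is handed in; nothing more can be done
None
```

All three coin cells are in the catch pan. I pushed each one along the deck with the closed fingertips, first to a spot just before the gate and then straight through it, one coin at a time. I handed the job in at about 26 s.

**Last checks:** The wrist camera shows three separate coins in the pan. The deck is clear of coins, both cylindrical cells are standing where they started, and the arm is clear above the tray.

**What disagreed:**
- **Camera offset:** The side and top cameras differed by 2–4 mm in the tray's y direction. I allowed for this when lining up each push.
- **Hidden coin:** The top view alone showed only two coins in the pan, because the deck edge hid the third. The wrist view settled that.

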